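Index the carving blank by one petal and clamp the rotary table

ROBOT

A 6-joint arm with a two-finger parallel gripper is mounted at the origin on the work surface. World frame = base frame: x ahead of the robot, y to its left, z up, the work surface at z = 0. Lengths are in m, angles in rad, forces in N, time in s.
With the tool pointing down it reaches from about 0.35 to 0.775 m from the base axis. Payload 5.5 kg.
Tool frame: the origin (TCP) lies at the very end of the fingers, on their centre line; the grasp point (between the pads) lies 19 mm behind it; z points along the fingers, y is the line along which they close (so a half turn about z gives the same grasp; the last joint's range is limited). The gripper opens to 85 mm and grips with 20 to 120 N. Pads are 22 mm wide; open, the fingers measure 114 mm over their backs; the gripper's body (76 mm by 85 mm) begins 54 mm behind the grasp point. The pads swing forward as they close: fully open they stand 13 mm farther back than shut.
Start: joints at [1.018, 0.313, 0.046, 1.304, 0, 1.431], TCP at [0.231, 0.527, 0.231] pointing down, gripper open.
Joint ranges: [-2.76, 2.76], [-0.86, 1.69], [-1.03, 1.26], [-2.2, 2.34], [-1.47, 1.5], [-3.14, 3.14]. Speed limits (rad/s): [2.57, 2.57, 3.14, 3.14, 3.14, 3.14].

INTERFACE

Orientations are given as a unit quaternion [w, x, y, z].
In Python, from workcell import env, cams, ticket, spotter gives the robot as it stands.
- The arm moves only by the tool jog_arm, never from a script. Its argument "increments" is a list that holds one entry, the list of rows, each a list of 7 numbers: the shift along the tool's x, y, z in units of 0.25 m (1.0 is 0.25 m), then the turn, a rotation vector about the tool's x, y, z in units of 180 degrees (1.0 is 180 degrees), then the closure in counts, from 0 (fully open) to 255 (shut). A call has 1 to 20 rows; each row shifts and turns the commanded pose from where the row before left it, along the tool's axes as they then stand; what a row does not reach is not made up. A row lasts 1/10 s, in which the tool goes at most 50 mm and 8.59 degrees, less where a joint would pass 70% of its speed; a pose out of reach is approached as far as the arm can. A call with a number of a shift or a turn outside -1 to 1 is refused whole. A call with a gripper value outside its range is refused whole. The fingers move at their own pace and stop on an object; "force" is the grip in N (left out, the last holds). Time passes only in rows, so rows that do not move let the fingers close. It gives the time, the measured TCP pose, the force, the opening and the grip force at its end, in the units of the state.
- env.get_state(): the state, without advancing time (a new reading comes with each control period).
- cams.read_camera(name): name is "scene" or "top" or "wrist"; returns a dict with "pixels" (480x640x3 uint8, red, green, blue), "fx", "fy", "cx", "cy" (pixels), "xyz" and "attitude" of the camera in the world; the wrist camera has in their place "mount" (4x4, takes a point from camera to tool coordinates, whose origin is the TCP and whose axes are the flange's). Camera axes: x right, y down, z forward; pixel columns grow to the right and rows downward; lengths in m; the calibration is good to about 2 mm. A picture is of the moment at which its call begins: read the wrist's pose just before it. There is no depth.
- ticket.hand_in(): hands the job in; it is judged then, once.
Trained networks look in the newest picture that a camera, given by its name, has taken for a name from the list of things; names that differ only in an ending like _2 or _b are one class to them, and where a whole thing is asked for, a point or a joint stands for the part that bears it (a point fixed in the world has none). Each returns a list of dicts, best first, with "conf" (0 to 1); they miss things now and then, are a little off and sometimes report something else, mostly with a low value. They report only what shows in the picture. A call takes as long as a camera call.
- spotter.find_in(target, camera): "uv" ([column, row] in pixels, amid what is visible of it).
- spotter.cut_out(target, camera): "region" (480x640 bool, what is visible of it) and "uv" ([column, row] in pixels, amid what is visible of it).
- spotter.landmark_of(target, camera): "uv" ([column, row] in pixels: a listed point, or the origin of a listed thing).
The state is a dict: "clock": time; "joint_pos": joint angles; "qvel": joint speeds; "tau": joint torques, N m; "tcp_pos": TCP position; "orientation": TCP orientation; "wrist_force": force on the tool from outside, world axes, zero at the start; "ft_torque": the same for the moment, N m; "finger_gap": finger opening in m; "grip_force": force on a finger pad.
Only numpy, scipy, OpenCV 4.12 (cv2) and the standard library are available. Lean on these libraries where they do the work, as an engineer would, in place of code of your own. Each camera call takes 0.05 s, during which the arm holds its last target. There are 200 camera calls.

TASK

The petal in front is finished: bring the round carving blank on to the next one by turning the rotary table's handwheel exactly three full turns clockwise (as you see it when facing the wheel), so that its crank handle ends where it started. Then clamp the table by swinging the ball lever clockwise, seen from above, until it stops. Do not knock against the blank, leave the tools and the small rosette on the bench where they are, and let go of everything.

Things in the scene. Friction and masses are not known exactly. Their poses are not given: they have to be found in the camera images.
- rotary: Worm rotary table (grey casting) on a hardwood riser with a 260 x 250 mm plywood foot, all fixed to the bench. Origin: on the bench below the turntable's axis; z up; -x is its front, where the handwheel and the clamp lever stick out; +y is the handwheel's side, -y the clamp lever's side.
- blank_rim (a point): Point on the upper face of the carving blank, 120 mm from the turntable's axis. The blank is a pale wooden disc 280 mm in diameter, centred on the axis, 172 to 200 mm above the bench. It overhangs the handwheel: take the crank handle with the gripper leaning outwards, away from the blank (35 to 45 degrees from vertical suits), and keep it so all the way round.
- wheel_face (a point): Centre of the handwheel's front face, on its axis. Metal wheel 100 mm in diameter, 12 mm thick; axis level, along the rotary table's x. Lies at x -112, y +50, z +118 mm in the rotary table's frame.
- handwheel (a joint): Angle of the handwheel (rad), no stop. 0: crank handle straight up; grows clockwise for someone facing the wheel (looking along the rotary table's +x): from the top the handle goes towards -y, then down. Starts between -3 and 3. A full turn is 6.283 and turns the table 10 degrees. It stays where it is left and resists with about 0.1 N m (2.5 N at the handle).
- crank_grip (a point): Middle of the crank handle's grip: a black cylinder, 18 mm in diameter, standing out level from the wheel (along the rotary table's -x) from 3 to 46 mm before its face. This point is 30 mm before the face and circles 40 mm from the wheel's axis. The sleeve spins freely on its pin, so a gripper can keep its orientation while carrying it round.
- turntable (a joint): Angle of the turntable with the blank (rad): the handwheel's angle divided by 36; grows clockwise seen from above. The worm drive keeps it from being turned at the blank.
- clamp_lever (a joint): Angle of the clamp lever (rad) about its upright screw at x -88, y -40 mm in the rotary table's frame. 0: loose, pointing 120 degrees clockwise (from above) of the rotary table's +x. Grows clockwise to the stop at 0.96: clamped, pointing 175 degrees clockwise, nearly straight to the front. Starts at 0 to 0.12. Stays where it is left; resists with about 0.2 N m (2 N at the ball).
- clamp_ball (a point): Centre of the black ball, 26 mm in diameter, at the end of the clamp lever: 105 mm from the lever's upright screw, 165 mm above the bench. The lever is a 10 mm steel rod that slants up to it from the screw.
- mallet: Bystander: dark turned carver's mallet lying on the bench, 225 mm long, head 74 mm in diameter. Origin at mid length, underside; x runs to the head.
- gouge: Bystander: carving gouge lying on the bench, 250 mm long, wooden handle 26 mm in diameter. Origin near mid length, underside; x runs to the blade.
- gclamp: Bystander: dark steel G-clamp lying flat on the bench, 95 x 165 mm. Origin: centre of the frame, underside.
- rosette: Bystander: small finished wooden rosette, disc 96 mm in diameter, 16 mm thick, lying on the bench. Origin: centre of its underside.

How it is judged:
On the way:
1. the handwheel has been turned three full turns clockwise and stands still, the crank handle back where it began, while the clamp lever was still loose (value of joint turntable above 0.35 rad and distance of blank_rim from where it was at the start of the episode between 0.055 and 0.069 m and distance of crank_grip from where it was at the start of the episode below 0.025 m and velocity of joint handwheel between -0.2 and 0.2 rad/s and value of joint clamp_lever below 0.4 rad), for 0.2 s.
At the end, for the whole second after the job is handed in: The blank stands 30 degrees (three handwheel turns) clockwise of its start, with the crank handle within 25 mm (a tenth of a turn) of where it started and at rest, and the clamp lever is swung clockwise to within 7 degrees of its stop (value of joint turntable above 0.35 rad and distance of blank_rim from where it was at the start of the episode between 0.055 and 0.069 m and distance of crank_grip from where it was at the start of the episode below 0.025 m and velocity of joint handwheel between -0.1 and 0.1 rad/s and value of joint clamp_lever above 0.84 rad); the robot touches nothing.
It fails at once if a bystander tool or the small rosette is moved more than 30 mm (distance of any of mallet, gouge, gclamp, rosette from where it was at the start of the episode above 0.03 m).
It fails at once if something knocks or leans against the carving blank (over 4 N) (contact force between turntable and anything else above 4 N).
It also fails if it takes over 72 s, if anything falls off the work surface, if the arm or the gripper's body presses on something with over 40 N, if the wrist force passes 120 N, or if a joint passes its speed limit or range.

## Working session

There is one attempt and no reset: what is moved stays moved. The work goes in short steps, Python scripts to look and compute and a tool call to move; the robot and the scene stay as the last step left them, time stands still between calls to the robot, and variables do not carry over. Pictures are saved under pics/ and viewed, at most 10 in all, crops included, and the job is handed in when it is done.

Besides the shell and the picture viewer there is one more tool, called in YAML: its name, and indented under it one key for each argument. jog_arm: Moves the arm, as the interface text tells. Shifts and turns lie within -1 to 1; 1 stands for 0.25 m of shift or 180 degrees of turn. Its arguments: {"type":"object","properties":{"increments":{"type":"array"},"force":{"type":"number"}},"required":["increments"]}

```bash
mkdir -p pics; ls
cat > h.py <<'E'
import numpy as np, cv2
from scipy.spatial.transform import Rotation as R
from workcell import env,cams,ticket,spotter
def q2R(q): return R.from_quat([q[1],q[2],q[3],q[0]]).as_matrix()
def cam(name):
    s=env.get_state(); d=cams.read_camera(name)
    if 'mount' in d:
        T=np.eye(4);T[:3,:3]=q2R(s['orientation']);T[:3,3]=s['tcp_pos'];M=T@np.array(d['mount'])
        d['R']=M[:3,:3];d['t']=M[:3,3]
    else:
        a=np.array(d['attitude']); d['R']=a if a.shape==(3,3) else q2R(a); d['t']=np.array(d['xyz'])
    return d
def ray(d,uv): 
    v=d['R']@np.array([(uv[0]-d['cx'])/d['fx'],(uv[1]-d['cy'])/d['fy'],1]); return d['t'],v/np.linalg.norm(v)
def proj(d,p):
    c=d['R'].T@(np.asarray(p)-d['t']); return np.array([d['fx']*c[0]/c[2]+d['cx'],d['fy']*c[1]/c[2]+d['cy']])
def tri(rs):
    A=sum(np.eye(3)-np.outer(v,v) for o,v in rs); b=sum((np.eye(3)-np.outer(v,v))@o for o,v in rs)
    p=np.linalg.solve(A,b); return p,[np.linalg.norm((np.eye(3)-np.outer(v,v))@(p-o)) for o,v in rs]
E
cat > look.py <<'E'
from h import *
import sys
tag=sys.argv[1]
print(env.get_state())
D={}
for c in ['scene','top','wrist']:
    d=cam(c);D[c]=d;cv2.imwrite(f'pics/{c}{tag}.png',d['pixels'][:,:,::-1]);print(c,d['t'],d['R'].round(3).tolist(),d['fx'])
    for t in ['rotary','blank_rim','wheel_face','crank_grip','clamp_ball','mallet','gouge','gclamp','rosette']:
        print(t,[(np.round(x['uv']).tolist(),round(x['conf'],2)) for x in spotter.landmark_of(t,c)[:2]])
E
python3 look.py 0; python3 -c "
import cv2,numpy as np
cv2.imwrite('pics/st0.png',cv2.resize(np.hstack([cv2.imread('pics/scene0.png'),cv2.imread('pics/top0.png')]),(800,300)))"
```

```text
pics
{'clock': 0.0, 'joint_pos': array([1.01839620e+00, 3.14019544e-01, 4.49489452e-02, 1.30359208e+00,
       3.35022424e-06, 1.43121923e+00]), 'qvel': array([-0.00011892, -0.00022085,  0.00020755, -0.00049106,  0.00042303,
       -0.00071182]), 'tau': array([-1.96202127e-04, -4.80623245e+01,  2.98534191e+01,  1.91786938e-02,
       -8.74102011e-05, -4.12184718e-06]), 'tcp_pos': array([0.23040726, 0.52624823, 0.2303857 ]), 'orientation': array([-3.18041428e-04,  2.04948827e-01,  9.78772245e-01, -8.77309971e-04]), 'wrist_force': array([-0.24213697, -0.02782687,  0.44433894]), 'ft_torque': array([ 0.05261911, -0.04299282,  0.06787936]), 'grip_force': 0.0, 'finger_gap': 0.08572176697448976}
scene [1.40374907 0.09521309 1.33499225] [[-0.09, 0.811, -0.578], [0.996, 0.072, -0.054], [-0.002, -0.58, -0.815]] 578.7197258194135
rotary [([352.0, 279.0], 0.57)]
blank_rim [([312.0, 224.0], 0.82)]
wheel_face [([196.0, 217.0], 0.27)]
crank_grip []
clamp_ball [([280.0, 263.0], 0.71)]
mallet [([470.0, 236.0], 0.86)]
gouge [([171.0, 292.0], 0.92)]
gclamp [([195.0, 214.0], 0.84), ([353.0, 280.0], 0.29)]
rosette [([457.0, 313.0], 0.93), ([283.0, 265.0], 0.19)]
top [0.46136607 0.02705442 1.39935568] [[-0.027, -0.998, 0.053], [-1.0, 0.028, 0.007], [-0.008, -0.053, -0.999]] 583.1057363179981
rotary []
blank_rim [([347.0, 240.0], 0.95), ([344.0, 278.0], 0.69)]
wheel_face [([335.0, 264.0], 0.41)]
crank_grip [([345.0, 277.0], 0.57)]
clamp_ball [([378.0, 192.0], 0.57)]
mallet [([158.0, 311.0], 0.56)]
gouge [([490.0, 189.0], 0.74)]
gclamp [([495.0, 300.0], 0.74)]
rosette [([180.0, 203.0], 0.97)]
wrist [0.15408657 0.55960521 0.37286488] [[0.401, 0.867, 0.296], [0.916, -0.38, -0.129], [0.0, 0.323, -0.947]] 401.4624914164037
rotary []
blank_rim []
wheel_face []
crank_grip []
clamp_ball []
mallet [([314.0, 350.0], 0.66)]
gouge []
gclamp []
rosette [([315.0, 351.0], 0.32)]
```

View pics/scene0.png

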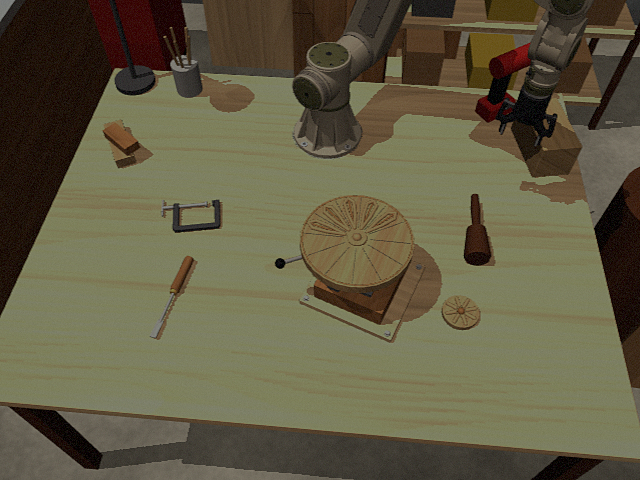

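View pics/top0.png

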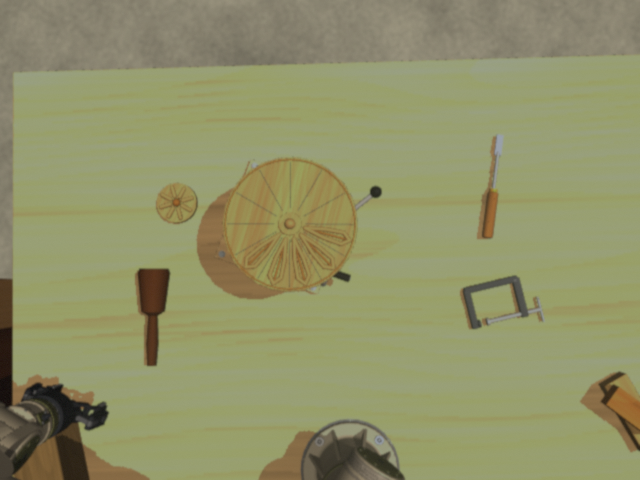

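The top view shows the blank centred near (289,224), the crank handle at (343,276), the ball at (375,192), mallet (153,310), rosette (176,202), gouge (490,189) and G-clamp (495,300). In the scene view the foot's corners show near (302,298), (391,338) and (424,265).

```bash
cat > m.py <<'E'
from h import *
def onz(d,uv,z):
    o,v=ray(d,uv); return o+v*(z-o[2])/v[2]
D={c:cam(c) for c in ['scene','top']}
rs=[];C=[]
for c in D:
    d=D[c]
    x=spotter.cut_out('blank_rim',c); print(c,[(np.round(k['uv']),k['conf'],k['region'].sum()) for k in x])
    x=spotter.cut_out('turntable',c); print(c,[(np.round(k['uv']),k['conf'],k['region'].sum()) for k in x])
    m=x[0]['region'].astype(np.uint8)
    cnt=max(cv2.findContours(m,0,cv2.CHAIN_APPROX_NONE)[0],key=cv2.contourArea)[:,0]
    for z in (.2,):
        P=np.array([onz(d,p,z)[:2] for p in cnt]); h=cv2.minEnclosingCircle((P*1000).astype(np.float32)); print(c,'circle z',z,h)
    ell=cv2.fitEllipse(cnt);print(ell)
    b=spotter.cut_out('clamp_ball',c); print([(k['uv'],k['conf'],k['region'].sum()) for k in b])
    rs.append(ray(d,spotter.landmark_of('clamp_ball',c)[0]['uv']))
print('ball',tri(rs))
for p in [(302,298),(391,338),(424,265)]: print(onz(D['scene'],p,.018))
print('handle',onz(D['top'],(334,274),.13),onz(D['top'],(350,278),.13))
E
python3 m.py
```

```text
scene [(array([360., 242.]), 0.88, np.int64(9029))]
scene [(array([356., 243.]), 0.89, np.int64(8739))]
scene circle z 0.2 ((575.4735717773438, 116.9149398803711), 145.5293731689453)
((356.8507995605469, 243.45266723632812), (96.60295867919922, 113.18667602539062), 94.48490142822266)
[([286.1, 261.4], 0.44, np.int64(152))]
top [(array([292., 223.]), 0.76, np.int64(14241))]
top [(array([289., 220.]), 0.69, np.int64(14313))]
top circle z 0.2 ((567.597900390625, 114.11048889160156), 140.5444793701172)
((289.73406982421875, 223.70655822753906), (133.8888702392578, 134.2933349609375), 66.53167724609375)
[([374.3, 193.8], 0.77, np.int64(179))]
ball (array([ 0.6339796 , -0.06565425,  0.16558319]), [np.float64(0.004709736222279318), np.float64(0.004709736222279331)])
[ 0.64167515 -0.0140609   0.018     ]
[0.73686408 0.22030555 0.018     ]
[0.5088586  0.30650031 0.018     ]
handle [0.46057612 0.02552452 0.13      ] [ 0.45095013 -0.0089771   0.13      ]
```

```bash
cat > plan.py <<'E'
from h import *
YAW=68.
def lean(deg,yaw=None,side=1):
    y=np.radians(YAW if yaw is None else yaw); a=np.radians(deg)
    xr=np.array([np.cos(y),np.sin(y),0]);Z=np.array([0,0,1.])
    z=np.sin(a)*xr-np.cos(a)*Z; x=side*(np.cos(a)*xr+np.sin(a)*Z)
    return np.stack([x,np.cross(z,x),z],1)
def rows(wps,Ns,Rt,g,dec=3,start=None):
    "wps: list of positions; Ns rows to each; rotation slerped over all rows"
    s=env.get_state()
    p,Rc=start if start else (np.array(s['tcp_pos']),q2R(s['orientation']))
    R0=Rc.copy(); w=R.from_matrix(R0.T@Rt).as_rotvec(); N=sum(Ns); k=0; out=[]; p0=p.copy()
    for P,n in zip(wps,Ns):
        for i in range(1,n+1):
            k+=1; pt=p0+(np.array(P)-p0)*i/n; Rw=R0@R.from_rotvec(w*k/N).as_matrix()
            d=np.round(Rc.T@(pt-p)/.25,dec); r=np.round(R.from_matrix(Rc.T@Rw).as_rotvec()/np.pi,dec)
            p=p+Rc@d*.25; Rc=Rc@R.from_rotvec(r*np.pi).as_matrix()
            out.append([float(v)+0. for v in d]+[float(v)+0. for v in r]+[g])
        p0=np.array(P)
    print('['+','.join('['+','.join(f'{v:g}' for v in r)+']' for r in out)+']'); print('end',p.round(4),'tilt',Rc[:,2].round(3))
    return p,Rc
E
python3 - <<'E'
from plan import *
rows([[.31,.30,.33],[.42,-.07,.25]],[9,11],lean(42),0)
E
```

```text
[[-0.073,-0.078,-0.044,-0.009,0.009,0.023,0],[-0.077,-0.072,-0.048,-0.009,0.009,0.024,0],[-0.08,-0.064,-0.052,-0.009,0.01,0.023,0],[-0.083,-0.056,-0.057,-0.009,0.009,0.023,0],[-0.086,-0.049,-0.06,-0.009,0.009,0.024,0],[-0.087,-0.041,-0.064,-0.009,0.009,0.023,0],[-0.087,-0.033,-0.068,-0.009,0.009,0.023,0],[-0.088,-0.024,-0.071,-0.009,0.01,0.024,0],[-0.087,-0.015,-0.074,-0.009,0.009,0.023,0],[-0.139,-0.029,-0.02,-0.009,0.009,0.023,0],[-0.14,-0.018,-0.026,-0.009,0.009,0.024,0],[-0.14,-0.007,-0.029,-0.008,0.009,0.023,0],[-0.139,0.004,-0.033,-0.009,0.01,0.024,0],[-0.138,0.016,-0.038,-0.009,0.009,0.023,0],[-0.135,0.026,-0.041,-0.009,0.009,0.023,0],[-0.131,0.038,-0.043,-0.009,0.009,0.024,0],[-0.127,0.048,-0.046,-0.009,0.01,0.023,0],[-0.121,0.059,-0.049,-0.009,0.009,0.023,0],[-0.116,0.068,-0.05,-0.009,0.009,0.024,0],[-0.108,0.079,-0.051,-0.009,0.009,0.023,0]]
end [ 0.4201 -0.0699  0.25  ] tilt [ 0.25   0.62  -0.744]
```

jog_arm:
  increments:
    - [[-0.073,-0.078,-0.044,-0.009,0.009,0.023,0],[-0.077,-0.072,-0.048,-0.009,0.009,0.024,0],[-0.08,-0.064,-0.052,-0.009,0.01,0.023,0],[-0.083,-0.056,-0.057,-0.009,0.009,0.023,0],[-0.086,-0.049,-0.06,-0.009,0.009,0.024,0],[-0.087,-0.041,-0.064,-0.009,0.009,0.023,0],[-0.087,-0.033,-0.068,-0.009,0.009,0.023,0],[-0.088,-0.024,-0.071,-0.009,0.01,0.024,0],[-0.087,-0.015,-0.074,-0.009,0.009,0.023,0],[-0.139,-0.029,-0.02,-0.009,0.009,0.023,0],[-0.14,-0.018,-0.026,-0.009,0.009,0.024,0],[-0.14,-0.007,-0.029,-0.008,0.009,0.023,0],[-0.139,0.004,-0.033,-0.009,0.01,0.024,0],[-0.138,0.016,-0.038,-0.009,0.009,0.023,0],[-0.135,0.026,-0.041,-0.009,0.009,0.023,0],[-0.131,0.038,-0.043,-0.009,0.009,0.024,0],[-0.127,0.048,-0.046,-0.009,0.01,0.023,0],[-0.121,0.059,-0.049,-0.009,0.009,0.023,0],[-0.116,0.068,-0.05,-0.009,0.009,0.024,0],[-0.108,0.079,-0.051,-0.009,0.009,0.023,0]]

```text
clock: 4.0
tcp_pos: [0.4204, -0.0718, 0.2498]
orientation: [-0.2, 0.775, 0.52, 0.297]
wrist_force: [0.7, 1.0, 0.1]
finger_gap: 0.0851
grip_force: 0.0
```

```bash
sleep 1; python3 look.py 1 | grep -v "^mallet\|^gouge\|^gclamp\|^rosette"
```

```text
{'clock': 4.0, 'joint_pos': array([-0.829146  ,  0.16408532, -0.31813736,  1.45610718,  0.64913177,
        1.00498538]), 'qvel': array([-0.61158386,  0.57001391,  0.30977131,  0.0580641 ,  0.18126405,
        0.06200542]), 'tau': array([  1.94425978, -37.58687139,  23.39408755,   3.31008174,
         1.55559048,  -0.11120533]), 'tcp_pos': array([ 0.42038008, -0.07179784,  0.24979507]), 'orientation': array([-0.20005434,  0.77514548,  0.52043613,  0.29710939]), 'wrist_force': array([0.67453923, 0.98642588, 0.12579049]), 'ft_torque': array([-0.54458316,  0.24440158, -0.04785498]), 'grip_force': 0.0, 'finger_gap': 0.08506696573154467}
scene [1.40374907 0.09521309 1.33499225] [[-0.09, 0.811, -0.578], [0.996, 0.072, -0.054], [-0.002, -0.58, -0.815]] 578.7197258194135
rotary [([352.0, 280.0], 0.73), ([458.0, 313.0], 0.19)]
blank_rim [([310.0, 225.0], 0.77)]
wheel_face []
crank_grip []
clamp_ball [([281.0, 263.0], 0.46), ([353.0, 280.0], 0.43)]
top [0.46136607 0.02705442 1.39935568] [[-0.027, -0.998, 0.053], [-1.0, 0.028, 0.007], [-0.008, -0.053, -0.999]] 583.1057363179981
rotary []
blank_rim [([347.0, 238.0], 0.95)]
wheel_face [([332.0, 266.0], 0.55)]
crank_grip [([344.0, 276.0], 0.65)]
clamp_ball [([379.0, 192.0], 0.76)]
wrist [ 0.40702421 -0.10147236  0.41054852] [[0.927, -0.345, 0.147], [-0.375, -0.852, 0.364], [-0.0, -0.393, -0.92]] 401.4624914164037
rotary []
blank_rim [([443.0, 162.0], 0.8)]
wheel_face [([341.0, 214.0], 0.6)]
crank_grip [([325.0, 267.0], 0.69)]
clamp_ball [([608.0, 225.0], 0.62)]
```

View pics/wrist1.png

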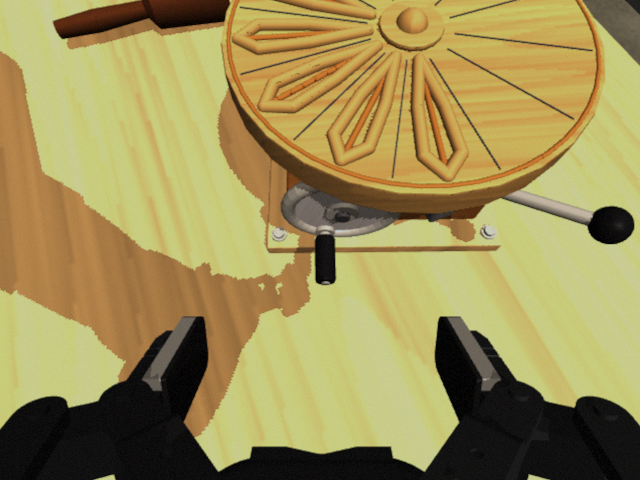

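The wrist view shows the front foot edge level at row 248 (268–498), hub near (341,215), crank handle from (325,232) to its end at (325,283), and the ball at (611,225). So my yaw of about 68° holds. Next I'll fit the handle's angle.

```bash
cat > fit.py <<'E'
from plan import *
from scipy.optimize import least_squares
d=cam('wrist'); st=env.get_state(); print(st['clock'],st['tcp_pos'].round(4))
t=cam('top')
np.save('pics/cams.npy',np.array([{k:x[k] for k in ('R','t','fx','fy','cx','cy')} for x in (d,t)],dtype=object),allow_pickle=True)
fw=lambda c,y,p: np.array([c[0]+np.cos(y)*p[0]-np.sin(y)*p[1],c[1]+np.sin(y)*p[0]+np.cos(y)*p[1],p[2]])
# observations: wrist: axis points of handle end/start, foot front corners; top: crank centre, blank centre
def hp(a,l): return [-.112-l,.05+.04*-np.sin(a),.118+.04*np.cos(a)]
def model(v):
    c=v[:2];y=v[2];a=v[3];b=v[4]
    bl=[-.088+.105*np.cos(np.radians(120)+b),-.04-.105*np.sin(np.radians(120)+b),.165]
    return np.concatenate([proj(d,fw(c,y,hp(a,.046)))-(325.5,281),proj(d,fw(c,y,hp(a,.003)))-(325,233),
     proj(d,fw(c,y,bl))-(611,225),.3*(proj(d,fw(c,y,[-.112,.05,.118]))-(341,214)),
     proj(t,fw(c,y,[0,0,.2]))-(289.5,223.9),.5*(proj(t,fw(c,y,bl))-(375.5,191.5)),.5*(proj(t,fw(c,y,hp(a,.046)))-(350.5,279))])
for a0 in (-.4,-2.7,2.7,1):
    r=least_squares(model,[.568,.115,np.radians(68),a0,.05],loss='soft_l1'); v=r.x
    print(r.cost.round(1),v.round(4),'yaw',np.degrees(v[2]).round(2),r.fun.round(1).tolist(),'grip',fw(v[:2],v[2],hp(v[3],.03)).round(4))
E
python3 fit.py
```

```text
5.55 [ 0.4201 -0.07    0.2501]
1.4 [ 0.5667  0.1141  1.1912 -2.7794  0.0599] yaw 68.25 [-0.1, -0.5, 0.0, 1.4, -0.1, -0.1, 0.5, -0.4, 0.2, -0.2, 0.3, 0.5, -0.6, -0.0] grip [0.4545 0.0059 0.0806]
1.4 [ 0.5667  0.1141  1.1912 -2.7794  0.0599] yaw 68.25 [-0.1, -0.5, 0.0, 1.4, -0.1, -0.1, 0.5, -0.4, 0.2, -0.2, 0.3, 0.5, -0.6, -0.0] grip [0.4545 0.0059 0.0806]
1.4 [0.5667 0.1141 1.1912 3.5038 0.0599] yaw 68.25 [-0.1, -0.5, 0.0, 1.4, -0.1, -0.1, 0.5, -0.4, 0.2, -0.2, 0.3, 0.5, -0.6, -0.0] grip [0.4545 0.0059 0.0806]
1.4 [ 0.5667  0.1141  1.1912 -2.7794  0.0599] yaw 68.25 [-0.1, -0.5, 0.0, 1.4, -0.1, -0.1, 0.5, -0.4, 0.2, -0.2, 0.3, 0.5, -0.6, -0.0] grip [0.4545 0.0059 0.0806]
```

```bash
cat >> plan.py <<'E'
YAW=68.25; C=np.array([.5667,.1141])
def fw(p):
    y=np.radians(YAW); return np.array([C[0]+np.cos(y)*p[0]-np.sin(y)*p[1],C[1]+np.sin(y)*p[0]+np.cos(y)*p[1],p[2]])
def hp(a,l): return fw([-.112-l,.05-.04*np.sin(a),.118+.04*np.cos(a)])
E
python3 - <<'E'
from plan import *
Rt=lean(42); g=hp(-2.779,.036)+.017*Rt[:,2]
s=rows([g-.08*Rt[:,2]],[5],Rt,0)
rows([g],[7],Rt,0,start=s)
E
```

```text
[[-0.045,0.003,0.092,0,0,0,0],[-0.044,0.003,0.092,0,0,0,0],[-0.045,0.003,0.091,0.001,0,-0.001,0],[-0.045,0.003,0.092,0,0,0,0],[-0.044,0.003,0.092,0,0,0,0]]
end [ 0.4366 -0.0387  0.1274] tilt [ 0.247  0.621 -0.744]
[[0,0,0.046,0,0,0,0],[0,0,0.045,0,0,0,0],[0,0,0.046,0,0,0,0],[0,0,0.046,0,0,0,0],[0,0,0.046,0,0,0,0],[0,0,0.045,0,0,0,0],[0,0,0.046,0,0,0,0]]
end [0.4564 0.011  0.0679] tilt [ 0.247  0.621 -0.744]
```

jog_arm:
  increments:
    - [[-0.045,0.003,0.092,0,0,0,0],[-0.044,0.003,0.092,0,0,0,0],[-0.045,0.003,0.091,0.001,0,-0.001,0],[-0.045,0.003,0.092,0,0,0,0],[-0.044,0.003,0.092,0,0,0,0],[0,0,0.046,0,0,0,0],[0,0,0.045,0,0,0,0],[0,0,0.046,0,0,0,0],[0,0,0.046,0,0,0,0],[0,0,0.046,0,0,0,0],[0,0,0.045,0,0,0,0],[0,0,0.046,0,0,0,0],[0,0,0,0,0,0,0],[0,0,0,0,0,0,0]]

```text
clock: 7.0
tcp_pos: [0.4563, 0.0111, 0.068]
orientation: [-0.201, 0.773, 0.524, 0.296]
wrist_force: [-0.2, -0.6, -0.2]
finger_gap: 0.0856
grip_force: 0.0
```

Run:
```python
from h import *
d=cam('wrist');cv2.imwrite('pics/w2.png',d['pixels'][:,:,::-1]);s=env.get_state();print(s['joint_pos'],s['tcp_pos'],s['clock'])
from plan import *
for l in (.003,.036,.046): print(proj(d,hp(-2.779,l)))
```

```text
[-0.62185941  0.30733002 -0.63480892  0.84123961  0.70575744  1.25022664] [0.45654536 0.01076964 0.06820628] 7.05
[322.34680711 255.33814394]
[322.44955263 340.93801964]
[322.48441813 369.98533752]
```

View pics/w2.png

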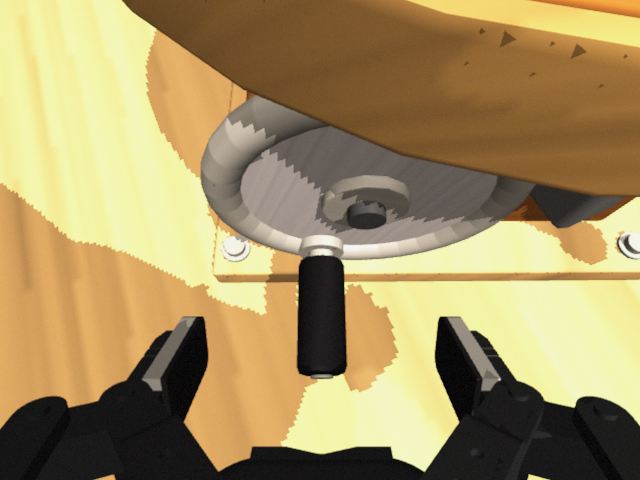

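The handle runs from (322,258) to (322,372), centred between the pads as predicted. I'll close on it.

jog_arm:
  increments:
    - [[0,0,0,0,0,0,255],[0,0,0,0,0,0,255],[0,0,0,0,0,0,255],[0,0,0,0,0,0,255],[0,0,0,0,0,0,255],[0,0,0,0,0,0,255],[0,0,0,0,0,0,255],[0,0,0,0,0,0,255]]
  force: 30

```text
clock: 7.85
tcp_pos: [0.4564, 0.0108, 0.0679]
orientation: [-0.201, 0.773, 0.524, 0.296]
wrist_force: [-1.7, -2.1, 1.6]
finger_gap: 0.0171
grip_force: 30.3
```

```bash
cat > circ.py <<'E'
from plan import *
def circ(a0,n,step,R0=.04,a=42.):
    s,c=np.sin(np.radians(a)),np.cos(np.radians(a)); acc=np.zeros(3); out=[]
    f=lambda t:np.array([s*R0*np.cos(t), R0*np.sin(t), -c*R0*np.cos(t)])
    for i in range(1,n+1):
        d=np.round((f(a0+i*step)-f(a0)-acc)/.25,3); acc=acc+d*.25
        out.append('['+','.join(f'{v+0:g}' for v in d)+',0,0,0,255]')
    print('['+','.join(out)+']')
E
python3 -c "
from circ import *
import numpy as np
circ(-2.779,20,np.pi/20);circ(-2.779+np.pi,20,np.pi/20)"
```

```text
[[0.007,-0.023,-0.008,0,0,0,255],[0.01,-0.02,-0.01,0,0,0,255],[0.011,-0.019,-0.013,0,0,0,255],[0.013,-0.015,-0.015,0,0,0,255],[0.015,-0.012,-0.016,0,0,0,255],[0.016,-0.009,-0.018,0,0,0,255],[0.016,-0.004,-0.018,0,0,0,255],[0.017,-0.001,-0.019,0,0,0,255],[0.017,0.003,-0.018,0,0,0,255],[0.016,0.007,-0.018,0,0,0,255],[0.015,0.011,-0.017,0,0,0,255],[0.014,0.014,-0.016,0,0,0,255],[0.012,0.017,-0.013,0,0,0,255],[0.011,0.02,-0.012,0,0,0,255],[0.008,0.022,-0.009,0,0,0,255],[0.005,0.024,-0.006,0,0,0,255],[0.004,0.024,-0.003,0,0,0,255],[0,0.025,-0.001,0,0,0,255],[-0.002,0.025,0.002,0,0,0,255],[-0.005,0.025,0.006,0,0,0,255]]
[[-0.007,0.023,0.008,0,0,0,255],[-0.01,0.02,0.01,0,0,0,255],[-0.011,0.019,0.013,0,0,0,255],[-0.013,0.015,0.015,0,0,0,255],[-0.015,0.012,0.016,0,0,0,255],[-0.016,0.009,0.018,0,0,0,255],[-0.016,0.004,0.018,0,0,0,255],[-0.017,0.001,0.019,0,0,0,255],[-0.017,-0.003,0.018,0,0,0,255],[-0.016,-0.007,0.018,0,0,0,255],[-0.015,-0.011,0.017,0,0,0,255],[-0.014,-0.014,0.016,0,0,0,255],[-0.012,-0.017,0.013,0,0,0,255],[-0.011,-0.02,0.012,0,0,0,255],[-0.008,-0.022,0.009,0,0,0,255],[-0.005,-0.024,0.006,0,0,0,255],[-0.004,-0.024,0.003,0,0,0,255],[0,-0.025,0.001,0,0,0,255],[0.002,-0.025,-0.002,0,0,0,255],[0.005,-0.025,-0.006,0,0,0,255]]
```

jog_arm:
  increments:
    - [[0.007,-0.023,-0.008,0,0,0,255],[0.01,-0.02,-0.01,0,0,0,255],[0.011,-0.019,-0.013,0,0,0,255],[0.013,-0.015,-0.015,0,0,0,255],[0.015,-0.012,-0.016,0,0,0,255],[0.016,-0.009,-0.018,0,0,0,255],[0.016,-0.004,-0.018,0,0,0,255],[0.017,-0.001,-0.019,0,0,0,255]]

```text
clock: 8.65
tcp_pos: [0.4322, 0.0203, 0.1076]
orientation: [-0.201, 0.773, 0.524, 0.296]
wrist_force: [0.4, -5.3, -2.6]
finger_gap: 0.017
grip_force: 30.1
```

jog_arm:
  increments:
    - [[0.017,0.003,-0.018,0,0,0,255],[0.016,0.007,-0.018,0,0,0,255],[0.015,0.011,-0.017,0,0,0,255],[0.014,0.014,-0.016,0,0,0,255],[0.012,0.017,-0.013,0,0,0,255],[0.011,0.02,-0.012,0,0,0,255]]

```text
clock: 9.25
tcp_pos: [0.4485, 0.014, 0.1388]
orientation: [-0.201, 0.773, 0.524, 0.295]
wrist_force: [-1.6, -5.0, -6.1]
finger_gap: 0.017
grip_force: 30.2
```

Run:
```python
from h import *
d=cam('wrist');cv2.imwrite('pics/w3.png',d['pixels'][:,:,::-1]);s=env.get_state();print(s['joint_pos'],s['wrist_force'],s['clock'])
```

```text
[-0.62579257  0.19492611 -0.56471504  1.02697722  0.7041616   1.24544718] [-2.79626974 -5.86664724 -1.8173445 ] 9.3
```

View pics/w3.png

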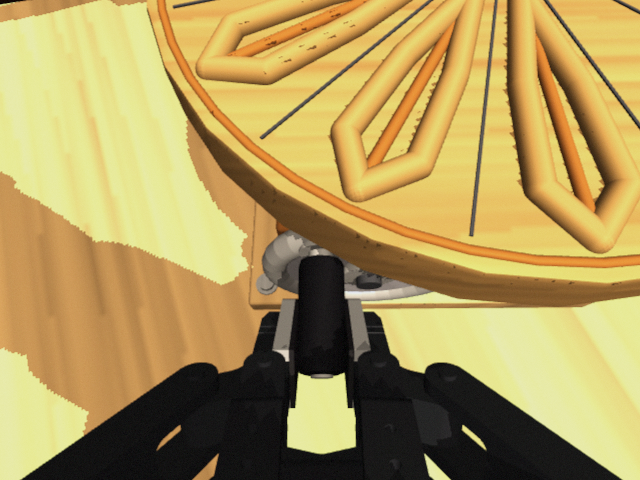

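The picture shows the handle held from (320,256) to (320,375) between the pads (rows 300–358). The blank's rim at (385,283) is close to the right finger's top at row 312, so I'll re-grip 4 mm farther out for clearance.

jog_arm:
  increments:
    - [[0,0,0,0,0,0,175],[0,0,0,0,0,0,175],[-0.006,0,-0.006,0,0,0,175],[-0.006,0,-0.005,0,0,0,175],[0,0,0,0,0,0,255],[0,0,0,0,0,0,255],[0,0,0,0,0,0,255],[0.008,0.022,-0.009,0,0,0,255],[0.005,0.024,-0.006,0,0,0,255]]

```text
clock: 10.2
tcp_pos: [0.458, 0.006, 0.1438]
orientation: [-0.202, 0.773, 0.523, 0.295]
wrist_force: [-3.5, -1.5, 0.2]
finger_gap: 0.0169
grip_force: 30.2
```

jog_arm:
  increments:
    - [[0.004,0.024,-0.003,0,0,0,255],[0,0.025,-0.001,0,0,0,255],[-0.002,0.025,0.002,0,0,0,255],[-0.005,0.025,0.006,0,0,0,255],[-0.007,0.023,0.008,0,0,0,255]]

```text
clock: 10.7
tcp_pos: [0.4872, -0.0055, 0.1397]
orientation: [-0.201, 0.773, 0.524, 0.296]
wrist_force: [-5.2, -1.4, -3.1]
finger_gap: 0.0167
grip_force: 30.1
```

Run:
```python
from h import *
d=cam('wrist');cv2.imwrite('pics/w4.png',d['pixels'][:,:,::-1]);s=env.get_state();print(s['tcp_pos'],s['wrist_force'],s['clock'])
```

```text
[ 0.48779788 -0.00572867  0.13926646] [-0.63858509 -0.81557834 -3.33350158] 10.75
```

View pics/w4.png

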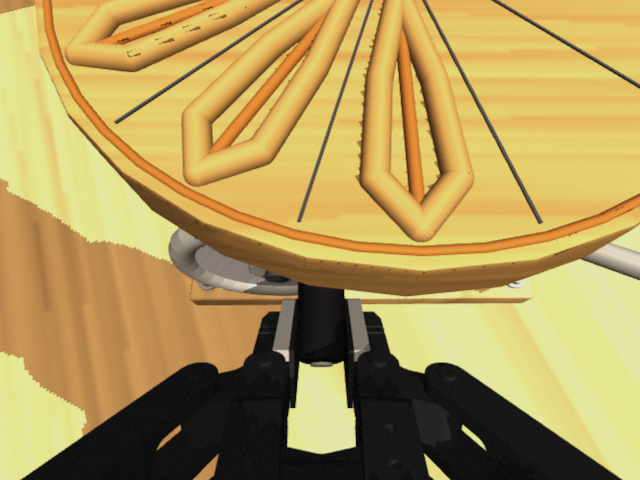

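The rim's lower edge (row 290 at column 380) passes clear above the fingers (rows 300 and below), and the handle is near the top. I'll continue.

jog_arm:
  increments:
    - [[-0.01,0.02,0.01,0,0,0,255],[-0.011,0.019,0.013,0,0,0,255],[-0.013,0.015,0.015,0,0,0,255],[-0.015,0.012,0.016,0,0,0,255],[-0.016,0.009,0.018,0,0,0,255],[-0.016,0.004,0.018,0,0,0,255],[-0.017,0.001,0.019,0,0,0,255],[-0.017,-0.003,0.018,0,0,0,255],[-0.016,-0.007,0.018,0,0,0,255],[-0.015,-0.011,0.017,0,0,0,255],[-0.014,-0.014,0.016,0,0,0,255],[-0.012,-0.017,0.013,0,0,0,255],[-0.011,-0.02,0.012,0,0,0,255],[-0.008,-0.022,0.009,0,0,0,255],[-0.005,-0.024,0.006,0,0,0,255],[-0.004,-0.024,0.003,0,0,0,255],[0,-0.025,0.001,0,0,0,255],[0.002,-0.025,-0.002,0,0,0,255],[0.005,-0.025,-0.006,0,0,0,255]]

```text
clock: 12.65
tcp_pos: [0.4548, 0.0071, 0.0679]
orientation: [-0.201, 0.773, 0.524, 0.296]
wrist_force: [2.5, -0.3, -0.1]
finger_gap: 0.0167
grip_force: 29.9
```

jog_arm:
  increments:
    - [[0.007,-0.023,-0.008,0,0,0,255],[0.01,-0.02,-0.01,0,0,0,255],[0.011,-0.019,-0.013,0,0,0,255],[0.013,-0.015,-0.015,0,0,0,255],[0.015,-0.012,-0.016,0,0,0,255],[0.016,-0.009,-0.018,0,0,0,255],[0.016,-0.004,-0.018,0,0,0,255],[0.017,-0.001,-0.019,0,0,0,255],[0.017,0.003,-0.018,0,0,0,255],[0.016,0.007,-0.018,0,0,0,255],[0.015,0.011,-0.017,0,0,0,255],[0.014,0.014,-0.016,0,0,0,255],[0.012,0.017,-0.013,0,0,0,255],[0.011,0.02,-0.012,0,0,0,255],[0.008,0.022,-0.009,0,0,0,255],[0.005,0.024,-0.006,0,0,0,255],[0.004,0.024,-0.003,0,0,0,255],[0,0.025,-0.001,0,0,0,255],[-0.002,0.025,0.002,0,0,0,255],[-0.005,0.025,0.006,0,0,0,255]]

```text
clock: 14.65
tcp_pos: [0.4812, -0.003, 0.1428]
orientation: [-0.202, 0.773, 0.523, 0.296]
wrist_force: [-4.7, -5.2, -1.5]
finger_gap: 0.017
grip_force: 30.4
```

jog_arm:
  increments:
    - [[-0.007,0.023,0.008,0,0,0,255],[-0.01,0.02,0.01,0,0,0,255],[-0.011,0.019,0.013,0,0,0,255],[-0.013,0.015,0.015,0,0,0,255],[-0.015,0.012,0.016,0,0,0,255],[-0.016,0.009,0.018,0,0,0,255],[-0.016,0.004,0.018,0,0,0,255],[-0.017,0.001,0.019,0,0,0,255],[-0.017,-0.003,0.018,0,0,0,255],[-0.016,-0.007,0.018,0,0,0,255],[-0.015,-0.011,0.017,0,0,0,255],[-0.014,-0.014,0.016,0,0,0,255],[-0.012,-0.017,0.013,0,0,0,255],[-0.011,-0.02,0.012,0,0,0,255],[-0.008,-0.022,0.009,0,0,0,255],[-0.005,-0.024,0.006,0,0,0,255],[-0.004,-0.024,0.003,0,0,0,255],[0,-0.025,0.001,0,0,0,255],[0.002,-0.025,-0.002,0,0,0,255],[0.005,-0.025,-0.006,0,0,0,255]]

```text
clock: 16.65
tcp_pos: [0.4544, 0.0074, 0.068]
orientation: [-0.201, 0.773, 0.524, 0.296]
wrist_force: [2.3, -3.8, 1.1]
finger_gap: 0.0171
grip_force: 30.3
```

Two turns done, with the handle back at the start pose each time. Now the third.

jog_arm:
  increments:
    - [[0.007,-0.023,-0.008,0,0,0,255],[0.01,-0.02,-0.01,0,0,0,255],[0.011,-0.019,-0.013,0,0,0,255],[0.013,-0.015,-0.015,0,0,0,255],[0.015,-0.012,-0.016,0,0,0,255],[0.016,-0.009,-0.018,0,0,0,255],[0.016,-0.004,-0.018,0,0,0,255],[0.017,-0.001,-0.019,0,0,0,255],[0.017,0.003,-0.018,0,0,0,255],[0.016,0.007,-0.018,0,0,0,255],[0.015,0.011,-0.017,0,0,0,255],[0.014,0.014,-0.016,0,0,0,255],[0.012,0.017,-0.013,0,0,0,255],[0.011,0.02,-0.012,0,0,0,255],[0.008,0.022,-0.009,0,0,0,255],[0.005,0.024,-0.006,0,0,0,255],[0.004,0.024,-0.003,0,0,0,255],[0,0.025,-0.001,0,0,0,255],[-0.002,0.025,0.002,0,0,0,255],[-0.005,0.025,0.006,0,0,0,255]]

```text
clock: 18.65
tcp_pos: [0.4807, -0.0028, 0.1429]
orientation: [-0.202, 0.773, 0.523, 0.295]
wrist_force: [-4.3, -6.3, 0.7]
finger_gap: 0.0168
grip_force: 30.6
```

jog_arm:
  increments:
    - [[-0.007,0.023,0.008,0,0,0,255],[-0.01,0.02,0.01,0,0,0,255],[-0.011,0.019,0.013,0,0,0,255],[-0.013,0.015,0.015,0,0,0,255],[-0.015,0.012,0.016,0,0,0,255],[-0.016,0.009,0.018,0,0,0,255],[-0.016,0.004,0.018,0,0,0,255],[-0.017,0.001,0.019,0,0,0,255],[-0.017,-0.003,0.018,0,0,0,255],[-0.016,-0.007,0.018,0,0,0,255],[-0.015,-0.011,0.017,0,0,0,255],[-0.014,-0.014,0.016,0,0,0,255],[-0.012,-0.017,0.013,0,0,0,255],[-0.011,-0.02,0.012,0,0,0,255],[-0.008,-0.022,0.009,0,0,0,255],[-0.005,-0.024,0.006,0,0,0,255],[-0.004,-0.024,0.003,0,0,0,255],[0,-0.025,0.001,0,0,0,255],[0.002,-0.025,-0.002,0,0,0,255],[0.005,-0.025,-0.006,0,0,0,255]]

```text
clock: 20.65
tcp_pos: [0.4544, 0.0074, 0.068]
orientation: [-0.201, 0.773, 0.524, 0.296]
wrist_force: [2.0, -4.8, 0.6]
finger_gap: 0.0164
grip_force: 30.3
```

jog_arm:
  increments:
    - [[0,0,0,0,0,0,255],[0,0,0,0,0,0,255],[0,0,0,0,0,0,255],[0,0,0,0,0,0,255],[0,0,0,0,0,0,255],[0,0,0,0,0,0,100],[0,0,0,0,0,0,0],[0,0,0,0,0,0,0],[0,0,0,0,0,0,0],[0,0,0,0,0,0,0],[-0.02,0,-0.05,0,0,0,0],[-0.02,0,-0.08,0,0,0,0],[-0.02,0,-0.1,0,0,0,0],[-0.02,0,-0.1,0,0,0,0],[0,0,0,0,0,0,0],[0,0,0,0,0,0,0]]

```text
clock: 22.25
tcp_pos: [0.4292, -0.0581, 0.1158]
orientation: [-0.201, 0.773, 0.523, 0.296]
wrist_force: [0.6, -0.0, -0.1]
finger_gap: 0.0855
grip_force: 0.0
```

```bash
cat >> plan.py <<'E'
def ball(b):
    t=np.radians(120)+b; return fw([-.088+.105*np.cos(t),-.04-.105*np.sin(t),.165])
E
python3 - <<'E'
from plan import *
Rt=lean(35,99); B=ball(.06); print(B, ball(.96))
rows([[.45,-.13,.26],B-.083*Rt[:,2]],[6,9],Rt,0)
E
```

```text
[ 0.63118669 -0.06866539  0.165     ] [ 0.54097579 -0.08300045  0.165     ]
[[0.035,0.031,-0.098,0.007,-0.003,-0.009,0],[0.033,0.029,-0.099,0.007,-0.002,-0.009,0],[0.032,0.028,-0.099,0.007,-0.003,-0.009,0],[0.03,0.027,-0.101,0.007,-0.002,-0.009,0],[0.029,0.026,-0.101,0.007,-0.002,-0.009,0],[0.027,0.024,-0.102,0.008,-0.003,-0.009,0],[0.007,0.081,0.022,0.007,-0.002,-0.009,0],[0.006,0.082,0.021,0.007,-0.003,-0.009,0],[0.003,0.083,0.018,0.007,-0.002,-0.009,0],[0.001,0.083,0.017,0.007,-0.003,-0.008,0],[-0.001,0.084,0.015,0.007,-0.003,-0.009,0],[-0.003,0.084,0.013,0.007,-0.002,-0.009,0],[-0.006,0.084,0.012,0.007,-0.003,-0.009,0],[-0.007,0.084,0.009,0.007,-0.002,-0.009,0],[-0.011,0.084,0.008,0.007,-0.003,-0.009,0]]
end [ 0.6387 -0.1158  0.233 ] tilt [-0.088  0.566 -0.82 ]
```

jog_arm:
  increments:
    - [[0.035,0.031,-0.098,0.007,-0.003,-0.009,0],[0.033,0.029,-0.099,0.007,-0.002,-0.009,0],[0.032,0.028,-0.099,0.007,-0.003,-0.009,0],[0.03,0.027,-0.101,0.007,-0.002,-0.009,0],[0.029,0.026,-0.101,0.007,-0.002,-0.009,0],[0.027,0.024,-0.102,0.008,-0.003,-0.009,0],[0.007,0.081,0.022,0.007,-0.002,-0.009,0],[0.006,0.082,0.021,0.007,-0.003,-0.009,0],[0.003,0.083,0.018,0.007,-0.002,-0.009,0],[0.001,0.083,0.017,0.007,-0.003,-0.008,0],[-0.001,0.084,0.015,0.007,-0.003,-0.009,0],[-0.003,0.084,0.013,0.007,-0.002,-0.009,0],[-0.006,0.084,0.012,0.007,-0.003,-0.009,0],[-0.007,0.084,0.009,0.007,-0.002,-0.009,0],[-0.011,0.084,0.008,0.007,-0.003,-0.009,0],[0,0,0,0,0,0,0],[0,0,0,0,0,0,0]]

```text
clock: 23.95
tcp_pos: [0.6386, -0.1138, 0.2312]
orientation: [-0.23, 0.619, 0.725, 0.195]
wrist_force: [-0.2, 0.8, 0.7]
finger_gap: 0.0853
grip_force: 0.0
```

Run:
```python
from plan import *
s=env.get_state();print(s['joint_pos'].round(2),s['tcp_pos'],s['clock'])
d=cam('wrist');t=cam('top');cv2.imwrite('pics/st5.png',np.hstack([cv2.resize(d['pixels'],(400,300)),t['pixels'][120:360,200:520][:, :].repeat(1,0)[:240]] if 0 else [cv2.resize(d['pixels'],(400,300)),cv2.resize(t['pixels'][140:320,200:440],(400,300))])[:,:,::-1])
print('ball pred',proj(d,ball(.06)))
b=[spotter.landmark_of('clamp_ball',c)[:1] for c in('wrist','top')];print(b)
print(tri([ray(c,x[0]['uv']) for c,x in zip((d,t),b)]))
print('rim', [proj(t,fw([.12*np.cos(k),.12*np.sin(k),.2])).round() for k in (0,)], [(x['uv'],x['conf']) for x in spotter.landmark_of('blank_rim','top')])
print('crank',proj(t,hp(-2.779,.03)),[(x['uv'],x['conf']) for x in spotter.landmark_of('crank_grip','top')])
```

```text
[-0.51  0.77  0.65  1.85  0.46  0.8 ] [ 0.63860677 -0.11379648  0.23119032] 23.95
ball pred [321.7845807 248.9993287]
[[{'uv': [322.2, 249.2], 'conf': 0.98}], [{'uv': [379.3, 190.7], 'conf': 0.59}]]
(array([ 0.63216412, -0.07401657,  0.18527512]), [np.float64(9.603612887078954e-05), np.float64(9.603612887069133e-05)])
rim [array([235., 204.])] [([335.8, 265.5], 0.55)]
crank [342.69710847 276.4607741 ] [([333.2, 263.6], 0.53)]
```

View pics/st5.png

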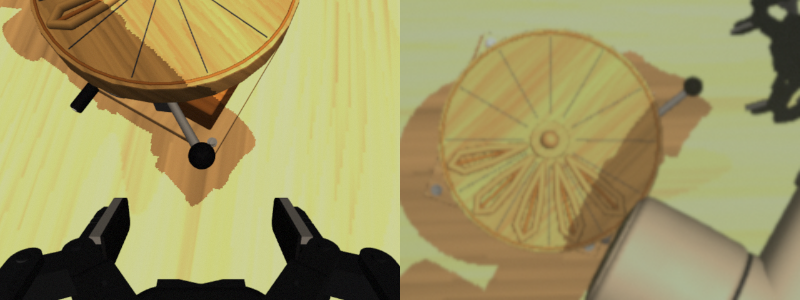

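The wrist view shows the ball at (322,249) in full pixels, centred between the fingers, and the top view shows the petals moved clockwise. I'll go in, grip the ball and swing.

jog_arm:
  increments:
    - [[0,0,0.05,0,0,0,0],[0,0,0.05,0,0,0,0],[0,0,0.05,0,0,0,0],[0,0,0.05,0,0,0,0],[0,0,0.05,0,0,0,0],[0,0,0.05,0,0,0,0],[0,0,0.05,0,0,0,0],[0,0,0.05,0,0,0,0],[0,0,0,0,0,0,0],[0,0,0,0,0,0,255],[0,0,0,0,0,0,255],[0,0,0,0,0,0,255],[0,0,0,0,0,0,255],[0,0,0,0,0,0,255],[0,0,0,0,0,0,255],[0,0,0,0,0,0,255]]
  force: 25

```text
clock: 25.85
tcp_pos: [0.6301, -0.0592, 0.1515]
orientation: [-0.227, 0.62, 0.725, 0.195]
wrist_force: [1.7, -3.1, 3.3]
finger_gap: 0.0244
grip_force: 24.1
```

Run:
```python
from plan import *
s=env.get_state(); p,Rc=s['tcp_pos'],q2R(s['orientation']); print(p,s['finger_gap'],s['joint_pos'].round(2)); off=p-ball(.06); print(off, off-.017*Rc[:,2])
bs=np.linspace(.06,.99,17)[1:]
rows([ball(b)+off for b in bs],[1]*16,Rc,255)
```

```text
[ 0.63007242 -0.05924815  0.15152249] 0.024411361550722082 [-0.45  0.72  0.35  1.58  0.49  0.87]
[-0.00111427  0.00941724 -0.01347751] [ 0.00037702 -0.00018804  0.00046934]
[[-0.008,-0.022,-0.006,0,0,0,255],[-0.007,-0.023,-0.005,0,0,0,255],[-0.006,-0.023,-0.004,0,0,0,255],[-0.005,-0.024,-0.003,0,0,0,255],[-0.004,-0.024,-0.003,0,0,0,255],[-0.003,-0.024,-0.002,0,0,0,255],[-0.001,-0.025,-0.001,0,0,0,255],[0,-0.024,0,0,0,0,255],[0.001,-0.024,0,0,0,0,255],[0.002,-0.025,0.002,0,0,0,255],[0.003,-0.024,0.002,0,0,0,255],[0.004,-0.024,0.003,0,0,0,255],[0.006,-0.023,0.004,0,0,0,255],[0.006,-0.023,0.004,0,0,0,255],[0.008,-0.023,0.005,0,0,0,255],[0.009,-0.022,0.006,0,0,0,255]]
end [ 0.5368 -0.0726  0.1517] tilt [-0.088  0.565 -0.82 ]
```

jog_arm:
  increments:
    - [[-0.008,-0.022,-0.006,0,0,0,255],[-0.007,-0.023,-0.005,0,0,0,255],[-0.006,-0.023,-0.004,0,0,0,255],[-0.005,-0.024,-0.003,0,0,0,255],[-0.004,-0.024,-0.003,0,0,0,255],[-0.003,-0.024,-0.002,0,0,0,255],[-0.001,-0.025,-0.001,0,0,0,255],[0,-0.024,0,0,0,0,255]]

```text
clock: 26.65
tcp_pos: [0.5865, -0.0782, 0.1514]
orientation: [-0.225, 0.62, 0.726, 0.196]
wrist_force: [6.2, -6.6, 2.2]
finger_gap: 0.0244
grip_force: 25.3
```

jog_arm:
  increments:
    - [[0.001,-0.024,0,0,0,0,255],[0.002,-0.025,0.002,0,0,0,255],[0.003,-0.024,0.002,0,0,0,255],[0.004,-0.024,0.003,0,0,0,255],[0.006,-0.023,0.004,0,0,0,255],[0.006,-0.023,0.004,0,0,0,255],[0.008,-0.023,0.005,0,0,0,255],[0.004,-0.011,0.003,0,0,0,255],[0,0,0,0,0,0,255],[0,0,0,0,0,0,255]]

```text
clock: 27.65
tcp_pos: [0.5397, -0.0736, 0.1515]
orientation: [-0.227, 0.62, 0.725, 0.195]
wrist_force: [4.1, -3.3, 2.0]
finger_gap: 0.0241
grip_force: 27.5
```

jog_arm:
  increments:
    - [[0.004,-0.012,0.003,0,0,0,255],[0,0,0,0,0,0,255],[0,0,0,0,0,0,255]]

```text
clock: 27.95
tcp_pos: [0.5394, -0.0736, 0.1515]
orientation: [-0.225, 0.62, 0.726, 0.197]
wrist_force: [11.7, -3.2, 0.2]
finger_gap: 0.0238
grip_force: 27.6
```

The lever is on its stop: the force rises and the ball doesn't move. I'll back the push off, open and retreat.

jog_arm:
  increments:
    - [[-0.004,0.012,-0.003,0,0,0,255],[0,0,0,0,0,0,255],[0,0,0,0,0,0,0],[0,0,0,0,0,0,0],[0,0,0,0,0,0,0],[0,0,0,0,0,0,0],[0,0,0,0,0,0,0],[0,0,-0.05,0,0,0,0],[0,0,-0.1,0,0,0,0],[0,0,-0.1,0,0,0,0],[0,0,-0.1,0,0,0,0],[0,0,-0.1,0,0,0,0],[0,0,0,0,0,0,0],[0,0,0,0,0,0,0],[0,0,0,0,0,0,0]]

```text
clock: 29.45
tcp_pos: [0.5489, -0.1362, 0.2425]
orientation: [-0.229, 0.619, 0.725, 0.195]
wrist_force: [-0.3, 0.5, -0.2]
finger_gap: 0.0855
grip_force: 0.0
```

Run:
```python
from plan import *
s=env.get_state();print(s['tcp_pos'],s['clock'],s['qvel'].round(3),s['wrist_force'])
d=cam('wrist');cv2.imwrite('pics/w6.png',d['pixels'][:,:,::-1])
print('ball',proj(d,ball(.96)),proj(d,ball(.84)),'crank',[proj(d,hp(-2.779,l)).round() for l in(.003,.03,.046)])
```

```text
[ 0.54889847 -0.13615945  0.24252077] 29.45 [ 0.006  0.003 -0.006  0.002  0.001 -0.   ] [-0.27040876  0.52475435 -0.24456595]
ball [322.77165515 241.07384879] [341.5699754  248.49220394] crank [array([259., 135.]), array([242., 158.]), array([232., 172.])]
```

View pics/w6.png

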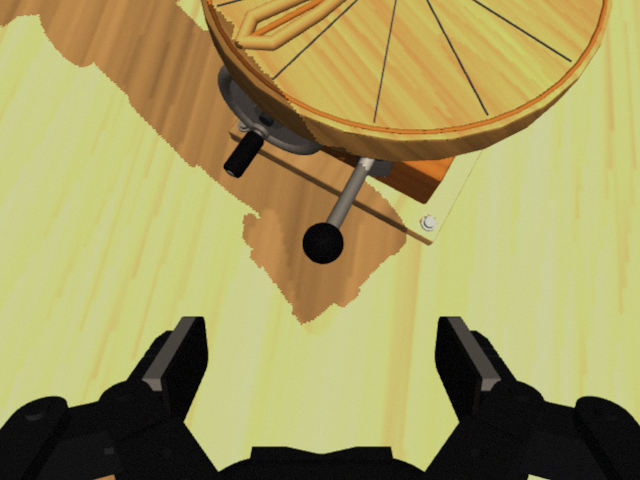

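The ball sits at (323,242), where the stop is predicted (323,241). The handle, from (259,137) to (232,172), is at its start place. The gripper is clear, so I'll hand in.

```bash
python3 -c "
from workcell import ticket
print(ticket.hand_in())"
```

```text
the job is handed in; nothing more can be done
None
```

I turned the handwheel three full turns clockwise, returned the crank handle to where it started, swung the clamp lever to its stop, let go of everything and handed the job in at about 29.5 s; no verdict came back.

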